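# Park the mirror carriage in its shielded bay

## Task

Put the mirror away: hold the red release button on its carriage pressed down while you slide the carriage along the rail into the black bay until it rests against the rubber face of the brass stop clamp, without ramming it, and let the button spring back up so that the carriage locks there. Then push the bay's hinged door shut until its sprung latch snaps in. Leave the loose things on the table where they are.

Things in the scene. Friction and masses are not known exactly. Their poses are not given: they have to be found in the camera images.
- bench: fixed dark grey base plate 200 x 520 x 10 mm with an aluminium rail (70 mm wide, top 34 mm above the table) along its own y axis. Origin on the table, under the rail's centre line, in the plane of the bay's mouth; own +y points along the rail into the bay, +x away from the door's hinge
- bay_end (a point): top centre of the bay's end panel, 88 mm above the table. The bay is roofless and 250 mm deep, with black panels 5 mm thick at its end and at the bench's x = -92 and +92 mm, all 88 mm high. At its mouth a brass strike for the latch stands at x = 80 to 96, y = -7 to 0 mm on the bench
- carriage: blue block 90 x 170 x 22 mm (own x, y, z) on the rail; origin at the centre of its underside, 36 mm above the table; axes as the bench's. It slides along y only, with about 2 N of friction, while the button is pressed; a brake clamps it (about 20 N) anywhere on the rail when the button is up. A round mirror (72 mm across, top 100 mm above the origin) stands on it at y = 42 to 63 mm
- carriage_nose (a point): centre of the carriage's leading (+y) face, 85 mm from its origin, 47 mm above the table; axes as the carriage's
- button_top (a point): centre of the top of the red release button, a cap 40 x 38 mm at y = -50 mm on the carriage, 70 mm above the table when up. Upright aluminium guards (56 mm wide, 8 mm thick, 10 mm higher than the button) stand 25 mm before and behind its centre along the rail; a fingertip between them can push on them. Its sides are open
- button (a joint): how far the button is pressed, m: about -0.001 to 0 up (brake on), 0.007 fully down. The brake lets go by 2 mm; it starts to yield at about 4 N and takes about 6 to 7 N to be fully down; sprung
- stop: brass stop clamp on the rail inside the bay with a black rubber face 60 x 20 mm towards the carriage; origin on the table under the rubber face; axes as the bench's
- stop_face (a point): centre of the stop's rubber face, 47 mm above the table, where the carriage's nose comes to rest; a few N of push press it in by under 1 mm
- door (a joint): angle of the door, rad: 0 shut (across the bay's mouth), grows as it opens towards the bench's -y; at 1.57 it lies along the rail on the bench's -x side. It stays where it is left, light to turn
- door_hinge (a point): top of the door's vertical hinge axis, 88 mm above the table, at x = -85, y = -7 mm on the bench; the door is a black panel 5 mm thick with a yellow top edge, 46 mm tall (41 to 87 mm above the table), reaching 158 mm from the hinge axis. Its axes turn with the door: x along the panel from the hinge to the free edge, -y out of the outer face
- door_push (a point): point on the door's outer face, 125 mm from the hinge, 74 mm above the table, in the lower part of the yellow patch near the free edge; axes as the door's. Shutting takes about 5 to 10 N here over the last 15 mm, where the bolt rides over the strike, then the push drops as it snaps; shut, the door rests against a firm stop
- latch (a joint): how far the door's steel bolt is pushed in against its spring, m: 0 out, up to about 0.005 while it rides over the strike; it snaps back to 0 when the door is home
- foot_a: loose brass foot 85 x 50 x 34 mm, bystander; origin under its centre
- foot_b: another brass foot, bystander
- green_bin: loose green plastic bin 100 x 140 x 60 mm, bystander; origin under its centre
- bearing: loose black ring 70 mm across, 20 mm high, bystander
- weight: loose steel cylinder 40 mm across, 45 mm high, bystander; origin under its centre
- bracket: loose black angle bracket 70 x 60 x 57 mm, bystander
- driver: loose screwdriver, bystander

How it is judged:
By the outcome, as a careful person would: the job done as asked, in the order asked, and still so for the second after the job is handed in, with the robot touching nothing.
It also fails if it takes over 58 s, if anything falls off the work surface, if the arm or the gripper's body presses on something with over 40 N, if the wrist force passes 120 N, or if a joint passes its speed limit or range.

## Robot

A 6-joint arm with a two-finger parallel gripper is mounted at the origin on the work surface. World frame = base frame: x ahead of the robot, y to its left, z up, the work surface at z = 0. Lengths are in m, angles in degrees, forces in N, time in s.
With the tool pointing down it reaches from about 0.35 to 0.875 m from the base axis. Payload 4.2 kg.
Tool frame: the origin (TCP) lies at the very end of the fingers, on their centre line; the grasp point (between the pads) lies 19 mm behind it; z points along the fingers, y is the line along which they close (so a half turn about z gives the same grasp; the last joint's range is limited). The gripper opens to 87 mm and grips with 3 to 60 N. Pads are 19 mm wide; open, the fingers measure 117 mm over their backs; the gripper's body (75 mm by 190 mm) begins 51 mm behind the grasp point.
Start: joints at [88.499, 22.042, 0.453, 0, -68.411, -14.817], TCP at [0.176, 0.6, 0.223] pointing down, gripper open.
Joint ranges: [-179.83, 179.83], [-69.29, 118.12], [-61.27, 80.66], [-181.25, 117.63], [-171.15, -9.14], [-177.46, 177.46]. Speed limits (degrees/s): [159.86, 159.86, 180, 180, 180, 180].

## Interface

Orientations are given as a 3x3 rotation matrix whose columns are the frame's x, y, z axes.
In Python, from station import sense, cams, r gives the robot as it stands. The module is installed in compiled form; this text tells all that it offers.
- The arm moves only by the tool step_arm, never from a script. Its argument "targets" is text: rows parted by semicolons, each of 4 numbers parted by spaces: the shift along the tool's x, y, z in cm, then the turn about the tool's z in degrees. In form: x y z turn; .... A call has 1 to 12 rows; each row shifts and turns the commanded pose from where the row before left it, along the tool's axes as they then stand; what a row does not reach is not made up. A row lasts 1/12 s, in which the tool goes at most 41.7 mm and 7.16 degrees, less where a joint would pass 70% of its speed; a pose out of reach is approached as far as the arm can. A call with a gripper value outside its range is refused whole. "claw" is the finger opening in cm, from 0 to 8.7, set as the call begins (left out, the last holds). The fingers move at their own pace and stop on an object; the grip force is fixed at half the most. Time passes only in rows, so rows that do not move let the fingers close. It gives the time, the measured TCP pose, the force, the opening and the grip force at its end, in the units of the state.
- sense(): the state, without advancing time (a new reading comes with each control period).
- cams.capture(name): name is "side" or "top"; returns a dict with "frame" (480x640x3 uint8, blue, green, red), "vertical_fov" (degrees; the focal length in pixels is half the picture's height over the tangent of half this angle, whatever the lens; pixels are square), "cx", "cy" (the principal point, pixels), "eye" and "rotation" of the camera in the world. Camera axes: x right, y down, z forward; pixel columns grow to the right and rows downward; lengths in m; the calibration is good to about 2 mm. A picture is of the moment at which its call begins. There is no depth.
- r.finish_job(): hands the job in; it is judged then, once.
The state is a dict: "time_s": time; "joints": joint angles; "joint_velocities": joint speeds; "effort": joint torques, N m; "tcp_pos": TCP position; "ee_rot": TCP orientation; "wrist_force": force on the tool from outside, world axes, zero at the start; "moment": the same for the moment, N m; "gripper_width": opening from 0.0 (shut) to 1.0 (fully open); "gripper_force": force on a finger pad.
Only numpy, scipy, OpenCV 4.12 (cv2) and the standard library are available. Lean on these libraries where they do the work, as an engineer would, in place of code of your own. Each camera call takes 0.05 s, during which the arm holds its last target. There are 200 camera calls.

## Working session

There is one attempt and no reset: what is moved stays moved. The work goes in short steps, Python scripts to look and compute and a tool call to move; the robot and the scene stay as the last step left them, time stands still between calls to the robot, and variables do not carry over. Pictures are saved under pics/ and viewed, at most 10 in all, crops included, and the job is handed in when it is done.

Besides the shell and the picture viewer there is one more tool, called after "Request:" in YAML: its name, and indented under it one key for each argument. step_arm: Moves the arm, as the interface text tells. Its arguments: {"type":"object","properties":{"targets":{"type":"string"},"claw":{"type":"number"}},"required":["targets"]}

```bash
mkdir -p pics
python3 - <<'E'
from station import sense,cams,r
import cv2,pickle
for n in("side","top"):
    c=cams.capture(n); cv2.imwrite(f"pics/{n}0.png",c["frame"]); pickle.dump(c,open(f"{n}0.pkl","wb"))
    print(n,c["vertical_fov"],c["cx"],c["cy"],c["eye"],c["rotation"])
s=sense();print(s)
E
```

```text
side 49.22236029901432 321.80762710330595 232.4434806126074 [ 0.45535694 -0.7979628   1.00927526] [[ 0.99048235 -0.1011787   0.0933144 ]
 [-0.13763073 -0.73582201  0.66304129]
 [ 0.00157714 -0.66957363 -0.74274401]]
top 56.36637527514318 322.22662175638743 231.07173993532464 [0.48703748 0.04724976 1.10402128] [[ 0.01320558 -0.99536495  0.09525879]
 [-0.99985852 -0.0141375  -0.00911477]
 [ 0.01041925 -0.09512494 -0.99541081]]
{'time_s': 0.1, 'joints': array([ 8.84980750e+01,  2.20841056e+01,  3.86891015e-01, -2.59954953e-02,
       -6.84126458e+01, -1.48159992e+01]), 'joint_velocities': array([ 0.08629235, -0.03910639,  0.22481647,  0.18656763,  0.14167043,
       -0.09582743]), 'effort': array([-5.83338278e-04, -3.91692317e+01,  1.87934232e+01,  4.23186064e+00,
        1.34320400e-02, -7.56366694e-05]), 'tcp_pos': array([0.17543875, 0.59929272, 0.22158606]), 'ee_rot': array([[ 9.59670434e-01, -2.81127082e-01, -4.71993808e-04],
       [-2.81127466e-01, -9.59668545e-01, -1.90567378e-03],
       [ 8.27788968e-05,  1.96150920e-03, -9.99998073e-01]]), 'wrist_force': array([ 0.04088544,  0.24683088, -0.04499226]), 'moment': array([-0.01606209,  0.0359728 ,  0.06362342]), 'gripper_force': 0.0, 'gripper_width': 1.000404041957333}
```

View pics/top0.png

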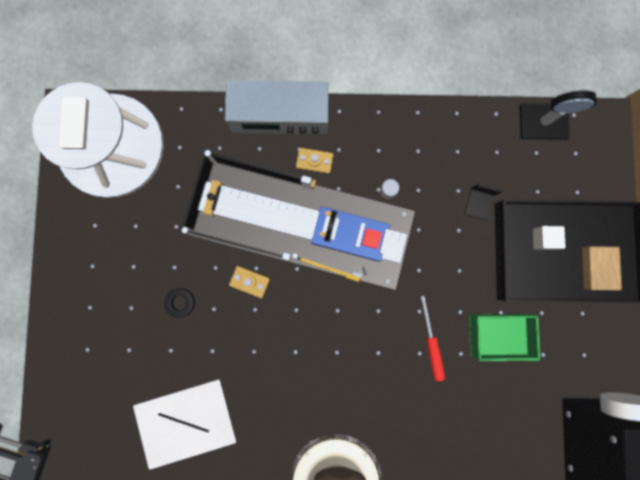

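View pics/side0.png

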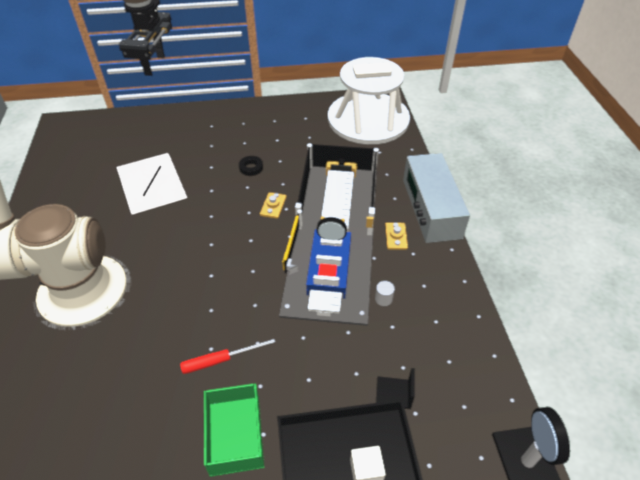

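The top view shows the bench with the bay at left (u≈185–310), the red button near (372,238), the door's yellow edge from (297,258) to (360,276) and the brass stop near (212,197). The side view agrees: button near (327,270), door open along the −x side. I'll enlarge both.

Run:
```python
import cv2,pickle
c=pickle.load(open("top0.pkl","rb"))["frame"][145:295,175:420]
cv2.imwrite("pics/topc.png",cv2.resize(c,None,fx=3.2,fy=3.2,interpolation=cv2.INTER_CUBIC))
c=pickle.load(open("side0.pkl","rb"))["frame"][140:325,260:420]
cv2.imwrite("pics/sidec.png",cv2.resize(c,None,fx=3.2,fy=3.2,interpolation=cv2.INTER_CUBIC))
```

```text
(no output)
```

View pics/topc.png

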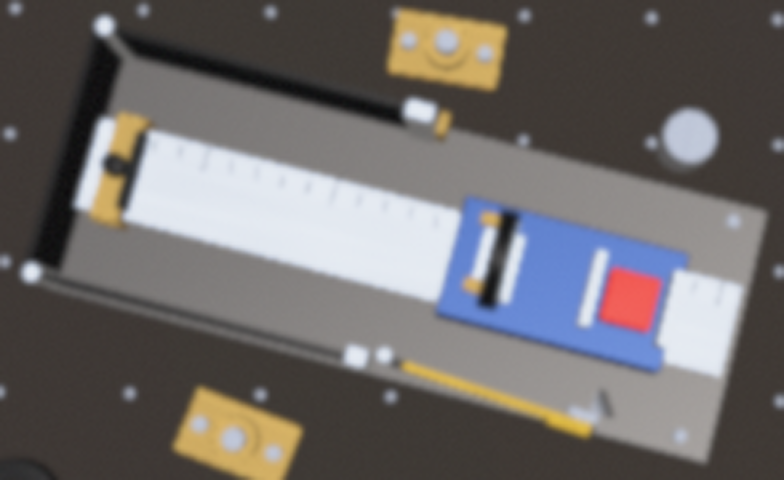

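View pics/sidec.png

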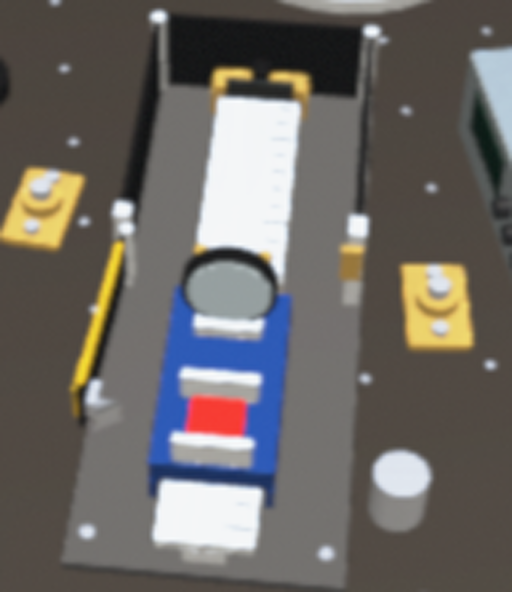

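The top crop shows bay end posts at (104,26) and (32,272), the hinge at (384,355) and the button at (631,299). The stop's rubber edge is near (137,172) and the door tip near (590,430). The side crop shows the hinge at (125,228), the button at (217,417) and the door tip at (77,388). Next I'll fit the poses.

```bash
cat > fit.py <<'E'
import numpy as np,pickle
from scipy.optimize import least_squares
C={n:pickle.load(open(n+"0.pkl","rb")) for n in("top","side")}
off={"top":(175,145),"side":(260,140)}
def proj(c,P):
    q=np.array(c["rotation"]).T@(P-np.array(c["eye"])); f=240/np.tan(np.radians(c["vertical_fov"])/2)
    return np.array([c["cx"]+f*q[0]/q[2],c["cy"]+f*q[1]/q[2]])
# (cam, crop px, kind, local xyz mm)
O=[("top",(104,26),"b",(92,250,88)),("top",(32,272),"b",(-92,250,88)),("top",(384,355),"b",(-85,-7,88)),
("top",(767,210),"L",(100,0,10)),("top",(707,463),"L",(-100,0,10)),
("top",(690,255),"c",(45,-85,58)),("top",(657,370),"c",(-45,-85,58)),("top",(436,313),"c",(-45,85,58)),("top",(468,197),"c",(45,85,58)),
("top",(631,299),"c",(0,-50,70)),("top",(147,135),"s",(30,0,57)),("top",(126,208),"s",(-30,0,57)),("top",(589,432),"d",(158,0,87)),
("side",(159,16),"b",(-92,250,88)),("side",(372,32),"b",(92,250,88)),("side",(125,228),"b",(-85,-7,88)),
("side",(63,562),"L",(-100,0,10)),("side",(346,587),"L",(100,0,10)),("side",(217,417),"c",(0,-50,70)),("side",(77,388),"d",(158,0,87)),
("side",(226,96),"s",(-30,0,57)),("side",(294,98),"s",(30,0,57))]
def W(p,k,l):
    bx,by,yaw,s,L,st,dr=p; x,y,z=l
    if k=="c": y+=s
    if k=="L": y-=L
    if k=="s": y+=st
    if k=="d": x,y=-85+x*np.cos(dr)+y*np.sin(dr),-7-x*np.sin(dr)+y*np.cos(dr)
    c,s_=np.cos(yaw),np.sin(yaw)
    return np.array([bx+(c*x-s_*y)/1e3,by+(s_*x+c*y)/1e3,z/1e3])
def res(p): return np.ravel([proj(C[n],W(p,k,l))-(np.array(off[n])+(np.array(px)+.5)/3.2-.5) for n,px,k,l in O])
if __name__=="__main__":
    r=least_squares(res,[.65,.0,.2,-80,270,200,1.5],loss="soft_l1",x_scale=[.1,.1,.1,50,50,50,.3])
    p=r.x;print(p,np.degrees(p[2]));print(res(p).reshape(-1,2).round(1).tolist())
    np.save("p.npy",p)
    for n,k,l in[("button","c",(0,-50,70)),("nose","c",(0,85,47)),("stop","s",(0,0,47)),("hinge","b",(-85,-7,88)),("push","d",(125,-2.5,74))]:print(n,W(p,k,l).round(4))
E
python3 fit.py
```

```text
[ 6.11593593e-01  8.70416199e-02 -2.44160588e-01 -1.19110104e+02
  2.60182234e+02  2.03661574e+02  1.66852681e+00] -13.989371215771392
[[-0.5, 0.4], [-0.6, 0.1], [-0.5, 0.1], [-0.0, 0.3], [-0.6, 0.2], [-0.2, -0.3], [0.9, 0.9], [-0.4, 0.1], [-0.6, -0.4], [-0.2, 0.2], [0.9, -0.4], [0.4, 1.1], [0.9, 0.4], [0.4, 0.8], [0.1, 0.4], [1.2, 0.5], [-0.1, 0.0], [0.5, 0.4], [0.3, 0.8], [0.1, -0.2], [-0.1, -3.2], [0.4, -2.3]]
button [ 0.5707 -0.0771  0.07  ]
nose [0.6033 0.0539 0.047 ]
stop [0.6608 0.2847 0.047 ]
hinge [0.5274 0.1008 0.088 ]
push [ 0.4832 -0.0161  0.074 ]
```

Request:
step_arm:
  targets: "2.37 2.24 0 0;2.37 2.24 0 0;2.37 2.24 0 0;2.37 2.24 0 0;2.37 2.24 0 0;2.37 2.24 0 0;2.37 2.24 0 0;2.37 2.24 0 0;2.37 2.24 0 0;2.37 2.24 0 0;2.37 2.24 0 0;2.37 2.24 0 0"
  claw: 0

```text
time_s: 1.1
tcp_pos: [0.3732, 0.2603, 0.2224]
ee_rot: [[0.96, -0.281, -0.0], [-0.281, -0.96, -0.0], [-0.0, 0.0, -1.0]]
wrist_force: [0.2, 1.1, -0.1]
gripper_width: 0.171
gripper_force: 0.0
```

Request:
step_arm:
  targets: "2.37 2.24 0 0;2.37 2.24 0 0;2.37 2.24 0 0;2.37 2.24 0 0;2.37 2.24 0 0;2.37 2.24 0 0;2.37 2.24 0 0;2.37 2.24 0 0;2.37 2.24 0 0;2.37 2.24 0 0;2.37 2.24 0 0;2.37 2.24 0 0"

```text
time_s: 2.1
tcp_pos: [0.5707, -0.0775, 0.2221]
ee_rot: [[0.96, -0.281, -0.001], [-0.281, -0.96, 0.0], [-0.001, 0.0, -1.0]]
wrist_force: [0.7, 0.9, 0.0]
gripper_width: 0.006
gripper_force: 0.0
```

Request:
step_arm:
  targets: "0 0 0 7;0 0 0 7;0 0 0 7;0 0 0 7;0 0 0 7;0 0 0 7;0 0 0 7;0 0 0 7;0 0 0 7;0 0 0 7;0 0 0 7;0 0 0 7"

```text
time_s: 3.1
tcp_pos: [0.5701, -0.0759, 0.222]
ee_rot: [[-0.185, -0.983, -0.001], [-0.983, 0.185, 0.0], [0.0, 0.001, -1.0]]
wrist_force: [0.3, -0.4, 0.3]
gripper_width: 0.009
gripper_force: 0.0
```

Request:
step_arm:
  targets: "0 0 1 3.7;0 0 2 0;0 0 2 0;0 0 2 0;0 0 1 0;0 0 0 0;0 0 0 0"

```text
time_s: 3.68
tcp_pos: [0.5705, -0.0761, 0.1425]
ee_rot: [[-0.242, -0.97, -0.001], [-0.97, 0.242, -0.001], [0.001, 0.001, -1.0]]
wrist_force: [0.2, -0.6, 0.6]
gripper_width: 0.009
gripper_force: 0.0
```

```bash
cat > rel.py <<'E'
from station import sense,cams
from fit import *
import sys
p=np.load("p.npy");s=sense();t=s["tcp_pos"];R=s["ee_rot"]
print("t",s["time_s"],"tcp",t.round(4),"F",s["wrist_force"].round(1),"j",s["joints"].round(1))
print("tool x ang",np.degrees(np.arctan2(R[1,0],R[0,0])),"zaxis",R[:,2].round(3))
c,q=np.cos(p[2]),np.sin(p[2]);d=t[:2]-p[:2];print("bench xyz mm",((c*d[0]+q*d[1])*1e3).round(1),((-q*d[0]+c*d[1])*1e3).round(1),(t[2]*1e3).round(1),"button y",p[3]-50,"final",p[5]-135)
E
python3 rel.py
python3 - <<'E'
from station import cams
import cv2
a=cams.capture("side")["frame"][150:330,230:400]; b=cams.capture("top")["frame"][150:330,280:450]
import numpy as np
cv2.imwrite("pics/p1.png",cv2.resize(np.hstack([a,b]),None,fx=2.3,fy=2.3,interpolation=cv2.INTER_CUBIC))
E
```

```text
t 3.6833 tcp [ 0.5705 -0.0761  0.1425] F [ 0.2 -0.6  0.6] j [  8.5  21.3 -13.1   0.  -55.7 -22.6]
tool x ang -103.99955015149186 zaxis [-0.001 -0.001 -1.   ]
bench xyz mm -0.5 -168.2 142.5 button y -169.1101038727083 final 68.66157362301848
```

View pics/p1.png

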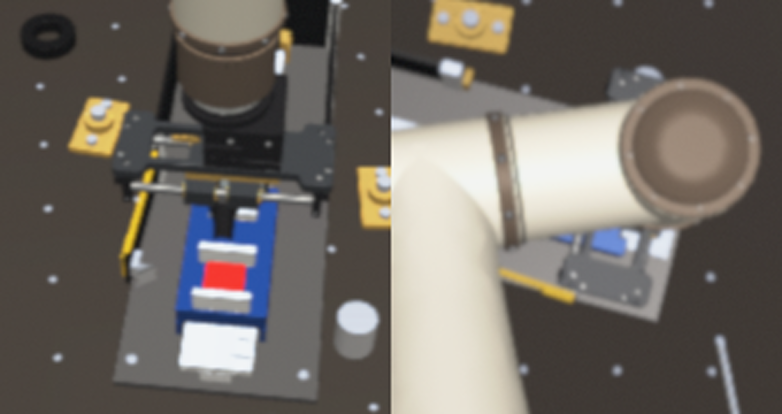

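The arm is centred over the button: the side view shows the finger line aligned with the red cap, and nothing is obstructing it. I'll descend now.

Request:
step_arm:
  targets: "-0.5 0 1 0;0 0 1.5 0;0 0 1.5 0;0 0 1.5 0;0 0 0.6 0;0 0 0.3 0;0 0 0 0;0 0 0 0"

```text
time_s: 4.45
tcp_pos: [0.5723, -0.071, 0.0793]
ee_rot: [[-0.242, -0.97, 0.002], [-0.97, 0.242, -0.0], [-0.0, -0.001, -1.0]]
wrist_force: [0.3, -0.3, 0.4]
gripper_width: 0.004
gripper_force: 0.0
```

Request:
step_arm:
  targets: "0 0 0.2 0;0 0 0.2 0;0 0 0.2 0;0 0 0 0;0 0 0 0"

```text
time_s: 4.87
tcp_pos: [0.5716, -0.0711, 0.0725]
ee_rot: [[-0.242, -0.97, -0.0], [-0.97, 0.242, -0.0], [0.0, 0.0, -1.0]]
wrist_force: [0.3, 0.3, -0.2]
gripper_width: 0.003
gripper_force: 0.0
```

Request:
step_arm:
  targets: "0 0 0.2 0;0 0 0.2 0;0 0 0.1 0;0 0 0 0;0 0 0 0"

```text
time_s: 5.28
tcp_pos: [0.572, -0.0711, 0.0684]
ee_rot: [[-0.242, -0.97, 0.001], [-0.97, 0.242, -0.0], [-0.0, -0.001, -1.0]]
wrist_force: [-1.4, -0.4, 5.0]
gripper_width: -0.0
gripper_force: 2.7
```

Request:
step_arm:
  targets: "0 0 0.1 0;0 0 0.1 0;0 0 0 0;0 0 0 0"

```text
time_s: 5.62
tcp_pos: [0.5721, -0.0711, 0.0683]
ee_rot: [[-0.241, -0.97, 0.001], [-0.97, 0.241, -0.001], [0.0, -0.002, -1.0]]
wrist_force: [-4.4, 1.7, 14.5]
gripper_width: 0.008
gripper_force: 7.5
```

```bash
python3 rel.py
python3 - <<'E'
from station import cams,sense
import cv2
print(sense()["moment"],sense()["effort"])
a=cams.capture("side")["frame"][180:310,280:390]
cv2.imwrite("pics/p2.png",cv2.resize(a,None,fx=4.5,fy=4.5,interpolation=cv2.INTER_CUBIC))
E
```

```text
t 5.6167 tcp [ 0.5721 -0.0711  0.0683] F [-4.4  1.7 14.5] j [  9.   26.2 -17.7   0.1 -46.  -23. ]
tool x ang -103.95295684685749 zaxis [ 0.001 -0.001 -1.   ]
bench xyz mm -0.1 -163.0 68.3 button y -169.1101038727083 final 68.66157362301848
[ 0.61911583  1.43598552 -0.01761941] [-6.09877948e-01 -3.05062008e+01  1.27354011e+01  2.61541598e+00
  1.40976526e+00  7.37310969e-03]
```

View pics/p2.png

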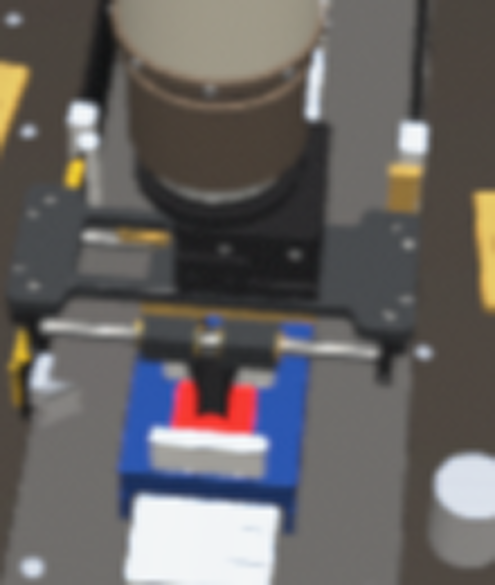

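The fingertip is on the red cap between the guards, with about 14 N down, so the button should be at the bottom. A small slide will show whether the brake is off.

Request:
step_arm:
  targets: "-0.15 0 0 0;-0.15 0 0 0;-0.15 0 0 0;-0.15 0 0 0;-0.15 0 0 0;-0.15 0 0 0;0 0 0 0"

```text
time_s: 6.25
tcp_pos: [0.5742, -0.0626, 0.0683]
ee_rot: [[-0.241, -0.971, 0.001], [-0.971, 0.241, -0.001], [0.001, -0.001, -1.0]]
wrist_force: [-3.8, -0.1, 14.3]
gripper_width: 0.004
gripper_force: 7.5
```

Request:
step_arm:
  targets: "-0.3 0 0 0;-0.6 0 0 0;-0.9 0 0 0;-0.9 0 0 0;-0.9 0 0 0;-0.9 0 0 0;-0.9 0 0 0;-0.9 0 0 0;-0.9 0 0 0;-0.9 0 0 0;-0.6 0 0 0;-0.3 0 0 0"

```text
time_s: 7.25
tcp_pos: [0.5962, 0.0254, 0.0683]
ee_rot: [[-0.241, -0.971, 0.002], [-0.971, 0.241, -0.001], [0.0, -0.002, -1.0]]
wrist_force: [-4.2, -0.5, 14.0]
gripper_width: 0.004
gripper_force: 7.0
```

```bash
python3 rel.py
python3 - <<'E'
from station import cams,sense
import cv2
a=cams.capture("side")["frame"][140:310,260:410]
cv2.imwrite("pics/p3.png",cv2.resize(a,None,fx=3.5,fy=3.5,interpolation=cv2.INTER_CUBIC))
E
```

```text
t 7.25 tcp [0.5962 0.0254 0.0683] F [-4.2 -0.5 14. ] j [ 18.   27.8 -14.8   0.1 -47.3 -32. ]
tool x ang -103.91654859957252 zaxis [ 0.002 -0.001 -1.   ]
bench xyz mm 0.0 -63.6 68.3 button y -169.1101038727083 final 68.66157362301848
```

View pics/p3.png

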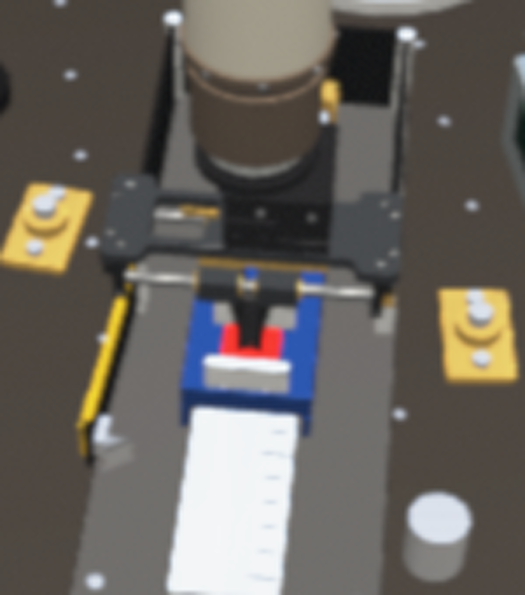

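The picture shows the carriage riding along with the finger, now well up the rail toward the bay, with the gripper clear of everything. About 138 mm remains.

Request:
step_arm:
  targets: "-0.3 0 0 0;-0.6 0 0 0;-0.9 0 0 0;-1.1 0 0 0;-1.1 0 0 0;-1.1 0 0 0;-1.1 0 0 0;-1.1 0 0 0;-1.1 0 0 0;-1.1 0 0 0;-0.7 0 0 0;-0.4 0 0 0"

```text
time_s: 8.3
tcp_pos: [0.6222, 0.1286, 0.0684]
ee_rot: [[-0.24, -0.971, 0.002], [-0.971, 0.24, -0.0], [-0.0, -0.002, -1.0]]
wrist_force: [-4.3, -0.0, 12.3]
gripper_width: 0.003
gripper_force: 6.2
```

Request:
step_arm:
  targets: "-0.2 0 0 0;-0.2 0 0 0;-0.2 0 0 0;-0.2 0 0 0;-0.2 0 0 0;-0.1 0 0 0;0 0 0 0;0 0 0 0"

```text
time_s: 8.97
tcp_pos: [0.6247, 0.1388, 0.0684]
ee_rot: [[-0.241, -0.971, 0.003], [-0.971, 0.241, 0.0], [-0.001, -0.002, -1.0]]
wrist_force: [-3.3, 0.0, 12.3]
gripper_width: 0.003
gripper_force: 6.0
```

```bash
python3 rel.py
```

```text
t 8.9667 tcp [0.6247 0.1388 0.0684] F [-3.3  0.  12.3] j [ 27.   31.3  -8.2   0.1 -50.3 -41. ]
tool x ang -103.95005578351794 zaxis [ 0.003  0.    -1.   ]
bench xyz mm 0.2 53.4 68.4 button y -169.1101038727083 final 68.66157362301848
```

Request:
step_arm:
  targets: "-0.15 0 0 0;-0.15 0 0 0;-0.15 0 0 0;-0.15 0 0 0;-0.15 0 0 0;-0.15 0 0 0;-0.15 0 0 0;-0.1 0 0 0"

```text
time_s: 9.63
tcp_pos: [0.6274, 0.1497, 0.0684]
ee_rot: [[-0.241, -0.97, 0.002], [-0.97, 0.241, -0.0], [-0.0, -0.002, -1.0]]
wrist_force: [-3.2, -0.5, 12.4]
gripper_width: 0.004
gripper_force: 6.0
```

Request:
step_arm:
  targets: "-0.1 0 0 0;-0.1 0 0 0;-0.1 0 0 0;-0.1 0 0 0;0 0 0 0"

```text
time_s: 10.05
tcp_pos: [0.6285, 0.1538, 0.0684]
ee_rot: [[-0.241, -0.97, 0.002], [-0.97, 0.241, 0.0], [-0.001, -0.002, -1.0]]
wrist_force: [-3.5, 0.1, 11.7]
gripper_width: 0.009
gripper_force: 6.0
```

Request:
step_arm:
  targets: "-0.1 0 0 0;-0.1 0 0 0;-0.1 0 0 0;0 0 0 0"

```text
time_s: 10.38
tcp_pos: [0.6292, 0.1566, 0.0684]
ee_rot: [[-0.241, -0.97, 0.002], [-0.97, 0.241, 0.0], [-0.001, -0.002, -1.0]]
wrist_force: [-3.6, 0.5, 11.6]
gripper_width: 0.005
gripper_force: 5.9
```

Request:
step_arm:
  targets: "-0.1 0 0 0;-0.1 0 0 0;0 0 0 0"

```text
time_s: 10.63
tcp_pos: [0.6297, 0.1586, 0.0684]
ee_rot: [[-0.241, -0.97, 0.002], [-0.97, 0.241, 0.0], [-0.001, -0.002, -1.0]]
wrist_force: [-4.1, -0.4, 12.1]
gripper_width: 0.007
gripper_force: 5.9
```

Request:
step_arm:
  targets: "-0.1 0 0 0;-0.1 0 0 0;0 0 0 0"

```text
time_s: 10.88
tcp_pos: [0.6302, 0.1605, 0.0684]
ee_rot: [[-0.241, -0.97, 0.002], [-0.971, 0.241, 0.0], [-0.001, -0.002, -1.0]]
wrist_force: [-4.2, 0.2, 12.1]
gripper_width: 0.007
gripper_force: 5.9
```

Request:
step_arm:
  targets: "-0.1 0 0 0;-0.1 0 0 0;0 0 0 0"

```text
time_s: 11.13
tcp_pos: [0.6307, 0.1625, 0.0684]
ee_rot: [[-0.241, -0.97, 0.002], [-0.97, 0.241, 0.0], [-0.001, -0.002, -1.0]]
wrist_force: [-4.3, -0.6, 11.7]
gripper_width: 0.008
gripper_force: 5.9
```

Request:
step_arm:
  targets: "-0.1 0 0 0;-0.1 0 0 0;0 0 0 0"

```text
time_s: 11.38
tcp_pos: [0.631, 0.1639, 0.0684]
ee_rot: [[-0.241, -0.971, 0.002], [-0.971, 0.241, -0.001], [0.0, -0.002, -1.0]]
wrist_force: [-3.5, -1.7, 12.9]
gripper_width: 0.007
gripper_force: 6.0
```

Request:
step_arm:
  targets: "-0.1 0 0 0;-0.1 0 0 0;0 0 0 0"

```text
time_s: 11.63
tcp_pos: [0.631, 0.164, 0.0684]
ee_rot: [[-0.241, -0.97, -0.0], [-0.97, 0.241, -0.004], [0.004, -0.001, -1.0]]
wrist_force: [-3.3, -6.6, 13.6]
gripper_width: 0.002
gripper_force: 6.5
```

```bash
python3 rel.py
python3 - <<'E'
from station import cams,sense
import cv2,numpy as np
a=cams.capture("side")["frame"][140:260,290:390];b=cams.capture("top")["frame"][140:260,175:325]
cv2.imwrite("pics/p4.png",cv2.resize(np.hstack([a,b]),None,fx=3.2,fy=3.2,interpolation=cv2.INTER_CUBIC))
E
```

```text
t 11.6333 tcp [0.631  0.164  0.0684] F [-3.3 -6.6 13.6] j [ 28.8  32.4  -6.3   0.2 -51.5 -43. ]
tool x ang -103.96900664501258 zaxis [-0.    -0.004 -1.   ]
bench xyz mm 0.2 79.4 68.4 button y -169.1101038727083 final 68.66157362301848
```

View pics/p4.png

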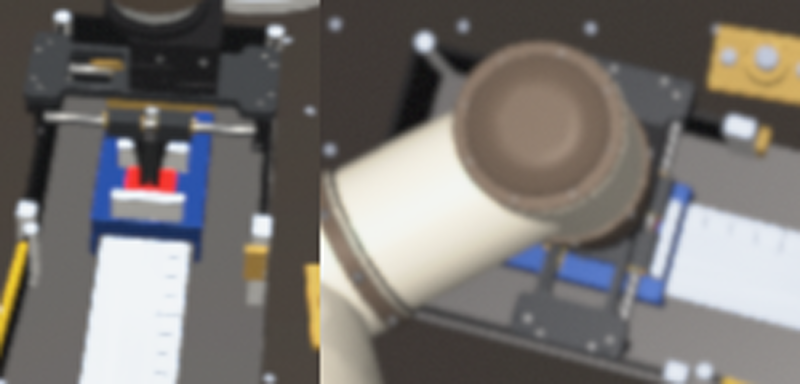

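Run:
```python
from fit import *
p=np.load("p.npy")
for l in((45,33.7,58),(-45,33.7,58)):print(proj(C["top"],W(p,"b",l)),"seen",(290.6,199.4) if l[0]>0 else (281.9,233.8))
print(proj(C["top"],W(p,"b",(45,43.7,58))))
```

```text
[292.50226198 198.4907633 ] seen (290.6, 199.4)
[282.47930641 235.21346822] seen (281.9, 233.8)
[288.41078037 197.41795811]
```

Request:
step_arm:
  targets: "0.1 0 0 0;0 0 0 0"

```text
time_s: 11.9
tcp_pos: [0.631, 0.1639, 0.0684]
ee_rot: [[-0.242, -0.97, 0.001], [-0.97, 0.242, -0.002], [0.001, -0.001, -1.0]]
wrist_force: [-3.7, -3.2, 12.4]
gripper_width: 0.004
gripper_force: 6.1
```

The rear edge of the carriage sits within about 2 px of where it should be against the stop, and the push is about 4 N. I'll let the button up.

Request:
step_arm:
  targets: "0 0 -0.2 0;0 0 -0.2 0;0 0 -0.2 0;0 0 -0.2 0;0 0 -0.2 0;0 0 -0.3 0;0 0 -1 0;0 0 -2 0;0 0 -3 0;0 0 -3.5 0;0 0 -2 0;0 0 0 0"

```text
time_s: 12.9
tcp_pos: [0.6336, 0.1662, 0.2009]
ee_rot: [[-0.241, -0.97, 0.012], [-0.97, 0.241, 0.004], [-0.007, -0.01, -1.0]]
wrist_force: [-0.0, -0.0, 0.5]
gripper_width: 0.004
gripper_force: 0.0
```

```bash
python3 rel.py
python3 - <<'E'
from fit import *
p=np.load("p.npy")
print(W(p,"d",(125,-2.5,74)),W(p,"d",(158,-2.5,74)),"shut",[W([*p[:6],0],"d",(125,-2.5,74))])
E
```

```text
t 12.9 tcp [0.6336 0.1662 0.2009] F [-0.  -0.   0.5] j [ 28.9  25.4   2.6   0.1 -66.4 -42.9]
tool x ang -103.95478757527695 zaxis [ 0.012  0.004 -1.   ]
bench xyz mm 2.2 82.2 200.9 button y -169.1101038727083 final 68.66157362301848
[ 0.48315848 -0.01612982  0.074     ] [ 0.47209459 -0.04721986  0.074     ] shut [array([0.64811067, 0.06815371, 0.074     ])]
```

Run:
```python
from fit import *
from station import sense
p=np.load("p.npy");s=sense()
t=W(p,"d",(125,-24,64));print(t,s["tcp_pos"],(s["ee_rot"].T@(t-s["tcp_pos"])*100).round(2),np.degrees(p[6]))
```

```text
[ 0.46290285 -0.00892153  0.064     ] [0.63363408 0.16621797 0.20087825] [21.21 12.49 13.42] 95.5995442970627
```

Request:
step_arm:
  targets: "3.03 1.79 0 0;3.03 1.79 0 0;3.03 1.79 0 0;3.03 1.79 0 0;3.03 1.79 0 0;3.03 1.79 0 0;3.03 1.79 0 0;0 0 0 6.8;0 0 0 6.8;0 0 0 6.8;0 0 0 6.8;0 0 0 6.8"

```text
time_s: 13.9
tcp_pos: [0.4574, -0.0103, 0.1937]
ee_rot: [[-0.747, -0.664, 0.0], [-0.664, 0.747, 0.0], [-0.0, 0.0, -1.0]]
wrist_force: [0.1, -1.0, -1.0]
gripper_width: 0.005
gripper_force: 0.0
```

Request:
step_arm:
  targets: "0 0 0 6.8;0 0 0 6.8;0 0 0 6.8;0 0 0 6.8;0 0 0 6.8;0 0 0 6.8;0 0 0 6.8;0 0 0 6.8;0 0 0 6.8;0 0 0 0;0 0 0 0"

```text
time_s: 14.82
tcp_pos: [0.4575, -0.0103, 0.1936]
ee_rot: [[-0.945, 0.326, -0.0], [0.326, 0.945, 0.0], [0.0, 0.0, -1.0]]
wrist_force: [-0.3, -0.2, 0.5]
gripper_width: 0.006
gripper_force: 0.0
```

```bash
cat > door.py <<'E'
from fit import *
from station import sense
import sys
p=np.load("p.npy");s=sense();th=np.radians(float(sys.argv[1])) if len(sys.argv)>1 else p[6]
h=W(p,"b",(-85,-7,0));d=(s["tcp_pos"]-h)[:2];a=p[2]-th
print("t",s["time_s"],"door-frame mm",(1e3*np.array([np.cos(a)*d[0]+np.sin(a)*d[1],-np.sin(a)*d[0]+np.cos(a)*d[1]])).round(1),s["tcp_pos"].round(4),"F",s["wrist_force"].round(1),"tool implies theta",-104-np.degrees(np.arctan2(s["ee_rot"][1,0],s["ee_rot"][0,0])),"j",s["joints"].round(0))
E
python3 door.py
python3 - <<'E'
from station import cams
import cv2,numpy as np
a=cams.capture("side")["frame"][140:310,260:400];b=cams.capture("top")["frame"][140:310,180:380]
cv2.imwrite("pics/p5.png",cv2.resize(np.hstack([a,b]),None,fx=2.3,fy=2.3,interpolation=cv2.INTER_CUBIC))
E
```

```text
t 14.8167 door-frame mm [128.1 -28.7] [ 0.4575 -0.0103  0.1936] F [-0.3 -0.2  0.5] tool implies theta -264.9588904201558 j [  19.    7.  -25.   -0.  -58. -128.]
```

View pics/p5.png

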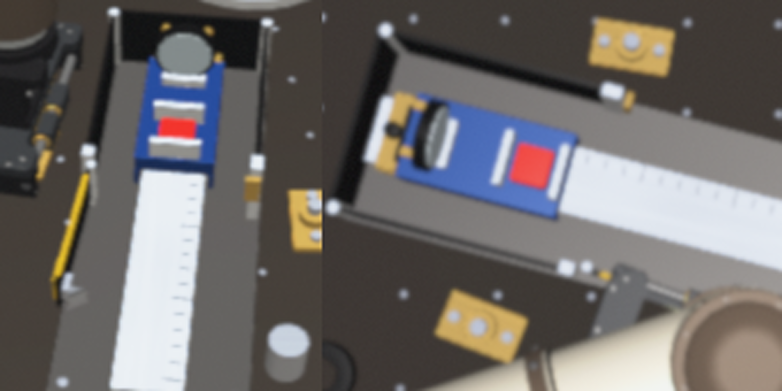

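The picture shows the carriage nose at the brass stop at the bay's end with the button standing up. The gripper is high on the outer side of the open door. I'll descend outside the door.

Request:
step_arm:
  targets: "0 0 1 0;0 0 2 0;0 0 2.5 0;0 0 2.5 0;0 0 2.5 0;0 0 1.5 0;0 0 1 0;0 0 0 0;0 0 0 0"

```text
time_s: 15.67
tcp_pos: [0.4576, -0.0103, 0.0634]
ee_rot: [[-0.945, 0.328, -0.001], [0.328, 0.945, -0.001], [0.001, -0.001, -1.0]]
wrist_force: [0.3, 0.1, 0.0]
gripper_width: -0.001
gripper_force: 0.0
```

```bash
python3 door.py
```

```text
t 15.6667 door-frame mm [128.1 -28.5] [ 0.4576 -0.0103  0.0634] F [0.3 0.1 0. ] tool implies theta -264.8588472699096 j [  19.   17.  -34.    0.  -38. -128.]
```

Request:
step_arm:
  targets: "-0.4 0.1 0 0;-0.4 0.1 0 0;-0.4 0.1 0 0;-0.4 0 0 0;-0.44 -0.02 0 -2;-0.66 -0.04 0 -3;-0.87 -0.05 0 -4;-0.87 -0.05 0 -4;-0.87 -0.05 0 -4;-0.87 -0.05 0 -4;-0.87 -0.05 0 -4;-0.87 -0.05 0 -4"

```text
time_s: 16.67
tcp_pos: [0.536, -0.0239, 0.0637]
ee_rot: [[-0.985, -0.173, -0.0], [-0.173, 0.985, -0.0], [0.0, -0.0, -1.0]]
wrist_force: [-1.7, -0.4, -0.6]
gripper_width: 0.003
gripper_force: 0.3
```

```bash
python3 door.py 66
```

```text
t 16.6667 door-frame mm [124.3 -13.3] [ 0.536  -0.0239  0.0637] F [-1.7 -0.4 -0.6] tool implies theta 66.03878145615954 j [ 15.  23. -24.   0. -43. -95.]
```

Request:
step_arm:
  targets: "-0.87 -0.05 0 -4;-0.87 -0.05 0 -4;-0.87 -0.05 0 -4;-0.87 -0.05 0 -4;-0.87 -0.05 0 -4;-0.87 -0.05 0 -4;-0.87 -0.05 0 -4;-0.87 -0.05 0 -4;-0.87 -0.05 0 -4;-0.87 -0.05 0 -4;-0.87 -0.05 0 -4;-0.65 -0.04 0 -3"

```text
time_s: 17.67
tcp_pos: [0.6243, 0.0233, 0.0637]
ee_rot: [[-0.545, -0.838, 0.0], [-0.838, 0.545, -0.0], [-0.0, -0.0, -1.0]]
wrist_force: [0.7, -0.4, 0.3]
gripper_width: 0.006
gripper_force: 0.3
```

```bash
python3 door.py 18.5
```

```text
t 17.6667 door-frame mm [123.3 -13.3] [0.6243 0.0233 0.0637] F [ 0.7 -0.4  0.3] tool implies theta 19.033115528345434 j [ 17.  30. -11.   0. -49. -50.]
```

Now the slow last part.

Request:
step_arm:
  targets: "-0.44 -0.03 0 -2;-0.44 -0.03 0 -2;-0.44 -0.03 0 -2;-0.44 -0.03 0 -2;-0.33 -0.02 0 -1.5;-0.22 -0.01 0 -1;-0.22 -0.01 0 -1;0 0 0 0"

```text
time_s: 18.33
tcp_pos: [0.6368, 0.0435, 0.0637]
ee_rot: [[-0.369, -0.929, -0.001], [-0.929, 0.369, -0.002], [0.002, 0.0, -1.0]]
wrist_force: [0.8, -5.1, 0.2]
gripper_width: 0.005
gripper_force: 2.0
```

Request:
step_arm:
  targets: "-0.22 -0.01 0 -1;-0.22 -0.01 0 -1;-0.22 -0.01 0 -1;-0.22 -0.01 0 -1;0 0 0 0"

```text
time_s: 18.75
tcp_pos: [0.6405, 0.0518, 0.0637]
ee_rot: [[-0.304, -0.953, 0.0], [-0.953, 0.304, -0.001], [0.001, -0.0, -1.0]]
wrist_force: [0.8, -3.7, -0.6]
gripper_width: 0.007
gripper_force: 1.5
```

```bash
python3 door.py 3.5
```

```text
t 18.75 door-frame mm [122.6 -12.8] [0.6405 0.0518 0.0637] F [ 0.8 -3.7 -0.6] tool implies theta 3.7201640424399756 j [ 19.  32.  -8.   0. -50. -37.]
```

Request:
step_arm:
  targets: "-0.2 -0.01 0 -1;-0.2 -0.01 0 -1;-0.1 0 0 -0.5;0 0 0 0"

```text
time_s: 19.08
tcp_pos: [0.6415, 0.056, 0.0636]
ee_rot: [[-0.261, -0.965, -0.002], [-0.965, 0.261, -0.003], [0.003, 0.001, -1.0]]
wrist_force: [1.3, -7.6, 1.4]
gripper_width: 0.005
gripper_force: 3.8
```

Request:
step_arm:
  targets: "-0.1 0 0 -0.5;-0.1 0 0 -0.5;0 0 0 0"

```text
time_s: 19.33
tcp_pos: [0.6417, 0.0562, 0.0636]
ee_rot: [[-0.245, -0.97, -0.003], [-0.97, 0.245, -0.005], [0.005, 0.002, -1.0]]
wrist_force: [1.6, -12.9, 0.4]
gripper_width: 0.006
gripper_force: 6.2
```

Request:
step_arm:
  targets: "-0.1 0 0 0;-0.1 0 0 0;0 0 0 0"

```text
time_s: 19.58
tcp_pos: [0.6416, 0.0563, 0.0636]
ee_rot: [[-0.246, -0.969, -0.005], [-0.969, 0.246, -0.007], [0.008, 0.003, -1.0]]
wrist_force: [2.0, -17.6, 1.8]
gripper_width: 0.004
gripper_force: 8.6
```

```bash
python3 door.py 0
```

```text
t 19.5833 door-frame mm [121.6 -15.6] [0.6416 0.0563 0.0636] F [  2.  -17.6   1.8] tool implies theta 0.21188964750822947 j [ 20.  32.  -8.   0. -51. -34.]
```

Request:
step_arm:
  targets: "0.3 0 0 0;0.5 0 0 0;1 0 0 0;2 0 0 0;3 0 0 0;3 0 0 0;3 0 0 0;3 0 -1 0;2 0 -3 0;0 0 -3 0;0 0 -3 0;0 0 0 0"

```text
time_s: 20.58
tcp_pos: [0.603, -0.1116, 0.1709]
ee_rot: [[-0.244, -0.97, 0.014], [-0.97, 0.244, -0.001], [-0.003, -0.014, -1.0]]
wrist_force: [1.3, -0.5, 0.7]
gripper_width: 0.005
gripper_force: 0.0
```

Request:
step_arm:
  targets: "3 0 0 0;3 0 0 0;3 0 0 0;0 0 0 0;0 0 0 0"

```text
time_s: 21.0
tcp_pos: [0.5766, -0.199, 0.1634]
ee_rot: [[-0.247, -0.969, 0.0], [-0.969, 0.247, 0.001], [-0.001, -0.0, -1.0]]
wrist_force: [0.3, 0.0, -0.4]
gripper_width: 0.006
gripper_force: 0.0
```

Run:
```python
from fit import *
from station import cams
import cv2
o=[]
p=np.load("p.npy")
for n in("top","side"):
    c=cams.capture(n);cv2.imwrite(f"pics/{n}1.png",c["frame"]);f=c["frame"]
    hsv=cv2.cvtColor(f,cv2.COLOR_BGR2HSV);m=cv2.inRange(hsv,(18,120,90),(33,255,255))
    k,lab,st,ce=cv2.connectedComponentsWithStats(m)
    print(n,[(st[i].tolist()) for i in range(1,k) if st[i][4]>15])
    for d in(0,1.5,3):print(d,[proj(C[n],W([*p[:6],np.radians(d)],"d",(x,0,87))).round(1) for x in(10,80,158)])
t=cv2.imread("pics/top1.png")[145:265,180:330];s=cv2.imread("pics/side1.png")[160:280,270:400]
cv2.imwrite("pics/p6.png",np.hstack([cv2.resize(t,(500,400),interpolation=2),cv2.resize(s,(300,277),interpolation=2).copy() if 0 else cv2.copyMakeBorder(cv2.resize(s,(300,277),interpolation=2),0,123,0,0,0)]))
```

```text
top [[296, 148, 37, 25, 540], [211, 181, 14, 14, 82], [312, 180, 4, 7, 19], [308, 191, 8, 22, 70], [204, 200, 9, 15, 85], [297, 229, 7, 21, 46], [229, 266, 40, 32, 593]]
0 [array([295.3, 251.4]), array([303.3, 221.8]), array([312.1, 189.2])]
1.5 [array([295.4, 251.4]), array([304.2, 222. ]), array([313.8, 189.7])]
3 [array([295.5, 251.5]), array([305.1, 222.3]), array([315.5, 190.2])]
side [[260, 192, 27, 27, 388], [305, 212, 15, 4, 47], [366, 217, 7, 4, 21], [385, 222, 23, 28, 402], [316, 246, 13, 4, 33], [324, 266, 14, 3, 25], [344, 268, 16, 2, 17]]
0 [array([304., 212.]), array([332.3, 214.2]), array([364.2, 216.6])]
1.5 [array([303.9, 212. ]), array([332.3, 214.8]), array([364.1, 217.9])]
3 [array([303.9, 212.1]), array([332.1, 215.4]), array([364. , 219.1])]
```

View pics/p6.png

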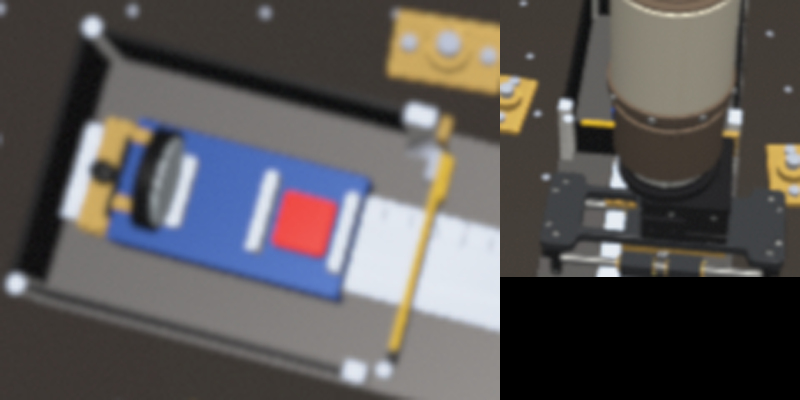

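The picture shows the door across the mouth with its tip at the strike, the carriage against the stop and the button up. One numeric check of the door angle, comparing the edge line with the bench's own mouth and rail directions.

Run:
```python
from fit import *
import cv2
p=np.load("p.npy")
f=cv2.imread("pics/top1.png").astype(float)
w=np.clip(np.minimum(f[:,:,1],f[:,:,2])-f[:,:,0]-25,0,None)
c=C["top"];fo=240/np.tan(np.radians(c["vertical_fov"])/2)
def bp(u,v,z):
    d=np.array(c["rotation"])@np.array([(u-c["cx"])/fo,(v-c["cy"])/fo,1]);e=np.array(c["eye"]);q=e+d*(z-e[2])/d[2]-[p[0],p[1],0]
    a,b=np.cos(p[2]),np.sin(p[2]);return 1e3*(a*q[0]+b*q[1]),1e3*(-b*q[0]+a*q[1])
P=[]
for v in range(196,248):
    u0=int(round(313-(v-191)*.258));s=slice(u0-6,u0+7);ww=w[v,s]
    if ww.sum()>40:P.append(bp((ww*np.arange(u0-6,u0+7)).sum()/ww.sum(),v,.087))
P=np.array(P);thin=P[P[:,0]<25];k=np.polyfit(thin[:,0],thin[:,1],1)
print("thin edge angle deg (open +)",-np.degrees(np.arctan(k[0])),"y at hinge",np.polyval(k,-85),len(thin));print(P[::5].round(1).tolist())
```

```text
thin edge angle deg (open +) 0.26316761041650916 y at hinge -10.406673370838218 38
[[58.3, -13.1], [46.2, -12.6], [33.7, -10.9], [21.8, -11.0], [9.8, -10.8], [-2.1, -10.8], [-14.0, -10.9], [-25.9, -10.8], [-37.7, -10.6], [-49.6, -10.5], [-61.3, -10.6]]
```

```bash
python3 -c "
from station import r
print(r.finish_job())"
```

```text
the job is handed in; nothing more can be done
None
```

I handed the job in at about 21 s: the carriage is locked against the stop's rubber face with the button up, and the door is shut, measuring about 0.3° in the top view. I couldn't see the latch bolt itself; I judged it snapped in because the push dropped and the door then held firm against its stop up to 17.6 N.

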